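Dry-feed an offcut under the router-table guard to the stop

ROBOT

A 7-joint arm with a two-finger parallel gripper is mounted at the origin on a cart in front of the work surface, level with it; the furniture and walls round the work are solid. World frame = base frame: x ahead of the robot, y to its left, z up, the work surface at z = 0. Lengths are in m, angles in rad, forces in N, time in s.
With the tool pointing down it reaches from about 0.425 to 0.875 m from the base axis. Payload 8.4 kg.
Tool frame: the origin (TCP) lies midway between the tips of the shut fingers; the grasp point (between the pads) lies 19 mm behind it; z points along the fingers, y is the line along which they close (so a half turn about z gives the same grasp; the last joint's range is limited). The gripper opens to 85 mm and grips with 20 to 120 N. Pads are 22 mm wide; open, the fingers measure 114 mm over their backs; the gripper's body (76 mm by 85 mm) begins 54 mm behind the grasp point. The pads swing forward as they close: fully open they stand 13 mm farther back than shut.
Start: joints at [1.199, 0.333, 0.04, 1.465, -0.013, 1.343, -0.059], TCP at [0.175, -0.626, 0.231] pointing down, gripper open.
Joint ranges: [-2.58, 2.58], [-0.38, 2.09], [-1.3, 1.39], [0.25, 2.4], [-1.5, 4.64], [0.08, 2.09], [-2.65, 2.65]. Speed limits (rad/s): [2.22, 2.22, 2.79, 2.79, 3.14, 3.14, 3.14].

INTERFACE

Orientations are given as a 3x3 rotation matrix whose columns are the frame's x, y, z axes.
In Python, from workcell import * gives the robot as it stands.
- The arm moves only by the tool send_rows, never from a script. Its argument "motion" is a list of rows, each an object of numbers: "x", "y", "z": the shift along the tool's x, y, z in cm; "wx", "wy", "wz": the turn, a rotation vector about the tool's x, y, z in degrees; "hand": the opening, from 0 (shut) to 1 (fully open). A call has exactly 10 rows; each row shifts and turns the commanded pose from where the row before left it, along the tool's axes as they then stand; what a row does not reach is not made up. A row lasts 1/8 s, in which the tool goes at most 62.5 mm and 10.7 degrees, less where a joint would pass 70% of its speed; a pose out of reach is approached as far as the arm can. A call with a gripper value outside its range is refused whole. The fingers move at their own pace and stop on an object; "force" is the grip in N (left out, the last holds). Time passes only in rows, so rows that do not move let the fingers close, or fill a call up. It gives the time, the measured TCP pose, the force, the opening and the grip force at its end, in the units of the state.
- get_state(): the state, without advancing time (a new reading comes with each control period).
- grab_frame(name): name is "scene" or "side" or "wrist"; returns the picture (480x640x3 uint8, red, green, blue); there is no depth.
- get_calibration(name): a dict with "K" (3x3 intrinsics, pixels), "R" (3x3) and "t" (3): a world point X has camera coordinates R X + t. Camera axes: x right, y down, z forward; pixel columns grow to the right and rows downward; lengths in m; the calibration is good to about 2 mm. A picture is of the moment at which its call begins: read the wrist's pose just before it. get_calibration takes no time and is no camera call; for the wrist camera it gives the pose at the moment of the call.
- sign_off(): hands the job in; it is judged then, once.
Trained networks look in the newest picture that a camera, given by its name, has taken for a name from the list of things; names that differ only in an ending like _2 or _b are one class to them, and where a whole thing is asked for, a point or a joint stands for the part that bears it (a point fixed in the world has none). Each returns a list of dicts, best first, with "conf" (0 to 1); they miss things now and then, are a little off and sometimes report something else, mostly with a low value. They report only what shows in the picture. A call takes as long as a camera call. They do not tell look-alikes from the thing itself.
- boxes_of(camera, query): "location" ([column, row] in pixels, amid what is visible of it).
- trace(camera, query): "region" (480x640 bool, what is visible of it) and "location" ([column, row] in pixels, amid what is visible of it).
The state is a dict: "time_s": time; "joint_positions": joint angles; "joint_velocities": joint speeds; "tau": joint torques, N m; "eef_pos": TCP position; "ee_rot": TCP orientation; "contact_force": force on the tool from outside, world axes, zero at the start; "ft_torque": the same for the moment, N m; "opening": opening from 0.0 (shut) to 1.0 (fully open); "gripper_force": force on a finger pad.
Only numpy, scipy, OpenCV 4.12 (cv2) and the standard library are available. Lean on these libraries where they do the work, as an engineer would, in place of code of your own. Each camera call takes 0.05 s, during which the arm holds its last target. There are 200 camera calls.

TASK

The router is off and its bit wound down: make a dry pass before the cut. Use the push stick to feed the wooden offcut along the fence, through the featherboard and under the low guard and hold-down wheel, and press it home against the stop with a gentle, steady push for about a second; do not touch the offcut with the gripper, ram the stop, or disturb the things around. Then draw the stick back out and lay it down on the bench, clear of the router table, leaving the offcut up against the stop and flat along the fence.

Things in the scene. Friction and masses are not known exactly. Their poses are not given: they have to be found in the camera images.
- router_table: Fixed router table: grey box, grey top 250 x 500 mm, 100 mm high. Origin: on the bench under the router bit. Top surface at z = +100 mm. Feed direction is its +y; +x points to the fence. Fence face at x = +50 mm, from y = -160 to +200 mm, 42 mm high above the top. Its top reaches from y = -280 to +220 mm; to the right of it there is only the bench, 100 mm lower.
- featherboard: Fixed wooden block with two knobs on the table's near side before the guard, up to 40 mm above the top. Origin: on the table top at the fingers' roots, 67 mm from the fence. Four sprung wooden fingers lean forward, free tips 32 mm from the fence, at router table y = -105 to -39 mm. They turn aside, press the offcut to the fence and drag on it by up to about 11 N; not the stop.
- guard: Clear plastic guard fixed to the fence, 80 mm long (y = -30 to +50 mm of the router table), underside 30 mm above the table top, skirt 54 mm from the fence: an opening 30 mm high. Highest part 60 mm above the top. Origin: foot of the fence face at mid-guard; axes as the router table. Fingers do not fit under it; the offcut and the stick's nose do.
- guard_mouth (a point): Point on the table top at the guard's entrance (router table y = -30 mm), on the line of the offcut's centre when it lies against the fence (17.5 mm from the fence). Axes as the router table: +y is the feed direction.
- wheel_bracket: Fixed bracket of the sprung hold-down wheel (rubber, 28 mm). The wheel stands just behind the guard, 44 mm in +y from this origin (router table y = +87 mm), its underside 17 mm above the table top. The offcut's front end must lift it by 2 mm: the feed stiffens there by a few N, then slides on; this is not the stop. Bracket up to 71 mm above the top.
- stop_rail: Fixed rail 100 mm long on top of the fence past the guard (origin: its centre, y = +141 mm of the router table). A wooden stop block with a rubber buffer, counted with it, is clamped along it and hangs across the offcut's way. The buffer's face stands anywhere from y = +108 to +138 mm of the router table: not reported, to be felt or seen.
- stop_feel (a point): Midpoint of the range in which the buffer's face may stand (router table y = +123 mm), 10 mm above the table top; not the buffer itself. The buffer is sprung: 1 mm for 4.5 N, 8 mm at most. Pressed home means 5 N or more on the buffer for half a second or more (8 to 14 N is good; the wheel's drag adds a few N at the tool); never over 25 N.
- offcut: The workpiece: dark wooden offcut, 35 (x) x 100 (y) x 19 mm (z), about 80 g, lying on the table right of the guard, long side roughly along the fence and up to 9 mm from it, front end at or just before the featherboard's fingers. Origin: centre of its underside; y is its length. It must not be touched by the gripper.
- push_stick: Brown wooden push stick, 309 mm long, 130 g, on the bench right of the router table. Origin: underside of the handle's middle; +y to the nose. Handle 28 wide (x), 34 high, from y = -69 to +55 mm; too high for the guard. Nose 26 wide, 26 high; pushing face at y = +230 mm, z 0 to 20.5; above it a lip reaches 10 mm farther, over the offcut's top. Balances at about y = +70 mm.
- stick_grip (a point): Middle of the push stick's handle, 17 mm above its underside: the place to hold it, across its 28 mm width, from above. Held here, hand and guard stay apart.
- stick_nose (a point): Middle of the push stick's pushing face, 10 mm above its underside (half the offcut's height), 230 mm in +y from the handle's middle.
- pencil: Red carpenter pencil, 166 mm, lying on the left front of the router table. Leave it.
- tape_measure: Yellow pocket tape, 38 x 80 x 66 mm, on the bench behind the router table. Leave it.
- screw_can: Open grey tin, 65 mm wide, 90 mm high, on the bench behind and right of the router table. Leave it.
Mind the look-alikes: they are no part of the job. What is shaped like the offcut but orange is not meant.

How it is judged:
On the way, in this order (a step that is already met when the one before it is completed fails the run):
1. the push stick is picked up off the bench (height (world z) of push_stick above 0.06 m), for 0.2 s.
2. the offcut is pressed against the stop by the push stick with at least 5 N for half a second (contact force between offcut and stop_rail above 5 N and contact force between push_stick and offcut above 5 N), for 0.5 s.
At the end, for the whole second after the job is handed in: the offcut still touches the stop's buffer (over 0.2 N), within 3 mm of the fence and 0.04 rad of its direction, flat on the table and at rest; the push stick lies at rest on the bench (handle and nose points lower than 25 mm) (contact force between offcut and stop_rail above 0.2 N and angle between the y axis of offcut and the y axis of router_table, either way round below 0.04 rad and x of offcut in the frame of router_table above 0.0295 m and angle between offcut's own z axis and vertical below 0.05 rad and linear speed of offcut below 0.01 m/s and height (world z) of each of stick_grip, stick_nose below 0.025 m and linear speed of push_stick below 0.02 m/s).
It fails at once if the offcut is pressed on the stop with more than 25 N (contact force between offcut and stop_rail above 25 N).
It fails at once if the gripper or arm touches the offcut (contact force between any of the fingers, the arm and offcut above 0.5 N).
It fails at once if the guard is struck with more than 15 N (contact force between guard and anything else above 15 N).
It fails at once if the pencil, the pocket tape or the tin is moved by more than 20 mm (distance of any of pencil, tape_measure, screw_can from where it was at the start of the episode above 0.02 m).
It also fails if it takes over 69 s, if anything falls off the work surface, if the arm or the gripper's body presses on something with over 40 N, if the wrist force passes 120 N, or if a joint passes its speed limit or range.

## Working session

There is one attempt and no reset: what is moved stays moved. The work goes in short steps, Python scripts to look and compute and a tool call to move; the robot and the scene stay as the last step left them, time stands still between calls to the robot, and variables do not carry over. Pictures are saved under pics/ and viewed, at most 10 in all, crops included, and the job is handed in when it is done.

Besides the shell and the picture viewer there is one more tool, called after "Request:" by a JSON object that holds its "method" and its "body". send_rows: Moves the arm, as the interface text tells. Its arguments: {"type":"object","properties":{"motion":{"type":"array","items":{"type":"object","properties":{"x":{"type":"number"},"y":{"type":"number"},"z":{"type":"number"},"wx":{"type":"number"},"wy":{"type":"number"},"wz":{"type":"number"},"hand":{"type":"number"}}}},"force":{"type":"number"}},"required":["motion"]}

```bash
mkdir -p pics; ls; python3 - <<'E'
from workcell import *
import cv2,numpy as np
s=get_state();print(s['time_s'],s['eef_pos'],np.round(s['ee_rot'],3).tolist(),s['contact_force'],s['opening'])
for c in ['scene','side']:
    im=grab_frame(c);cv2.imwrite(f'pics/{c}0.png',im[:,:,::-1])
    k=get_calibration(c);print(c,np.round(k['K'],1).tolist(),np.round(-k['R'].T@k['t'],3))
    for q in ['offcut','push_stick','router_table','guard','featherboard','stop_rail','stick_nose','stick_grip','wheel_bracket']:
        print(q,[(np.round(d['location']),round(d['conf'],2)) for d in boxes_of(c,q)[:3]])
print(get_state()['time_s'])
E
```

```text
pics
0.0 [ 0.17499428 -0.62553958  0.23043102] [[0.963, 0.269, -0.0], [0.269, -0.963, 0.001], [-0.0, -0.002, -1.0]] [0.23009787 0.45711013 0.09416914] 0.9998694017589449
scene [[468.5, 0.0, 320.3], [0.0, 468.5, 240.5], [0.0, 0.0, 1.0]] [-0.074  0.551  0.589]
offcut [(array([365., 251.]), 0.57), (array([404., 244.]), 0.55), (array([441., 282.]), 0.46)]
push_stick [(array([444., 241.]), 0.65)]
router_table [(array([284., 306.]), 0.6), (array([441., 241.]), 0.55)]
guard [(array([280., 271.]), 0.76)]
featherboard [(array([345., 280.]), 0.73)]
stop_rail [(array([211., 287.]), 0.58)]
stick_nose []
stick_grip [(array([441., 241.]), 0.82)]
wheel_bracket [(array([248., 256.]), 0.41)]
side [[476.9, 0.0, 327.5], [0.0, 476.9, 233.1], [0.0, 0.0, 1.0]] [ 0.269 -0.753  0.754]
offcut [(array([289., 258.]), 0.68), (array([291., 361.]), 0.6), (array([362., 344.]), 0.56)]
push_stick [(array([355., 398.]), 0.58)]
router_table [(array([260., 241.]), 0.97), (array([362., 397.]), 0.44)]
guard [(array([266., 194.]), 0.88)]
featherboard [(array([251., 231.]), 0.93)]
stop_rail [(array([259., 164.]), 0.58)]
stick_nose [(array([358., 397.]), 0.91)]
stick_grip [(array([360., 398.]), 0.62), (array([412., 292.]), 0.35)]
wheel_bracket [(array([257., 164.]), 0.71), (array([269., 176.]), 0.51)]
1.0
```

View pics/scene0.png

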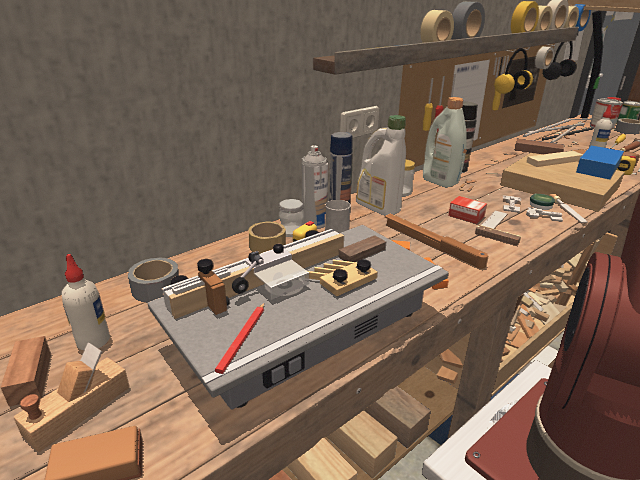

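View pics/side0.png

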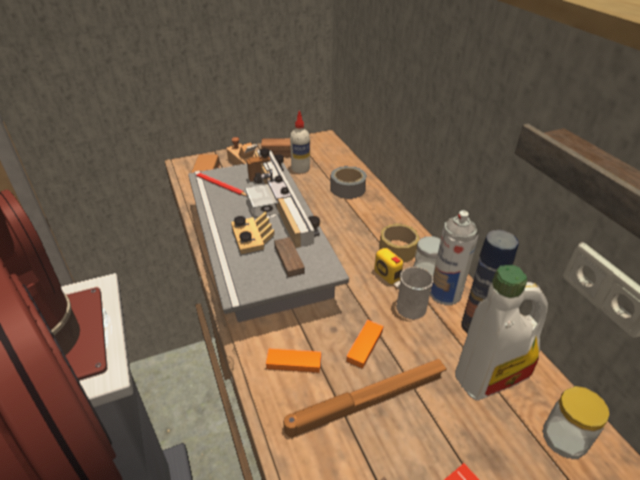

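The scene view shows the stick at about (445,243), the offcut at (365,250) and the table at (290,310). The side view shows the stick from (290,420) to (440,368) with its handle at the lower left, the dark offcut at (290,256) and two orange look-alikes at (293,360) and (365,343). I'll measure by zooming in on the table.

```bash
cat > h.py <<'E'
from workcell import *
import cv2,numpy as np
def ray(k,uv):
    d=k['R'].T@np.linalg.inv(k['K'])@np.array([uv[0],uv[1],1.]);return -k['R'].T@k['t'],d/np.linalg.norm(d)
def onz(k,uv,z):
    c,d=ray(k,uv);return c+d*(z-c[2])/d[2]
def proj(k,X):
    p=(k['R']@np.atleast_2d(X).T+k['t'].reshape(3,1));p=k['K']@p;return (p[:2]/p[2]).T
def tri(obs):
    A=np.zeros((3,3));b=np.zeros(3)
    for k,uv in obs:
        c,d=ray(k,uv);P=np.eye(3)-np.outer(d,d);A+=P;b+=P@c
    return np.linalg.solve(A,b)
E
python3 - <<'E'
from h import *
for n,(a,b,c,d),s in [('side',(165,365,135,320),3),('scene',(140,460,195,415),2.5)]:
    im=cv2.imread(f'pics/{n}0.png')[c:d,a:b];cv2.imwrite(f'pics/{n}0c.png',cv2.resize(im,None,fx=s,fy=s,interpolation=cv2.INTER_CUBIC))
k=get_calibration('side')
for uv,z in [((289,421),.03),((441,369),.026),((289,256),.119),((340,280),.1),((225,307),.1)]: print(uv,onz(k,uv,z).round(3))
E
```

```text
(289, 421) [ 0.386 -0.351  0.03 ]
(441, 369) [ 0.674 -0.36   0.026]
(289, 256) [ 0.491 -0.065  0.119]
(340, 280) [ 0.566 -0.149  0.1  ]
(225, 307) [ 0.342 -0.133  0.1  ]
```

View pics/side0c.png

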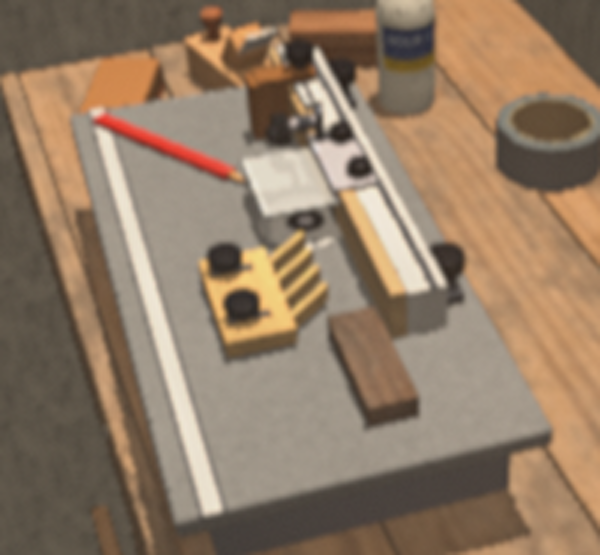

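View pics/scene0c.png

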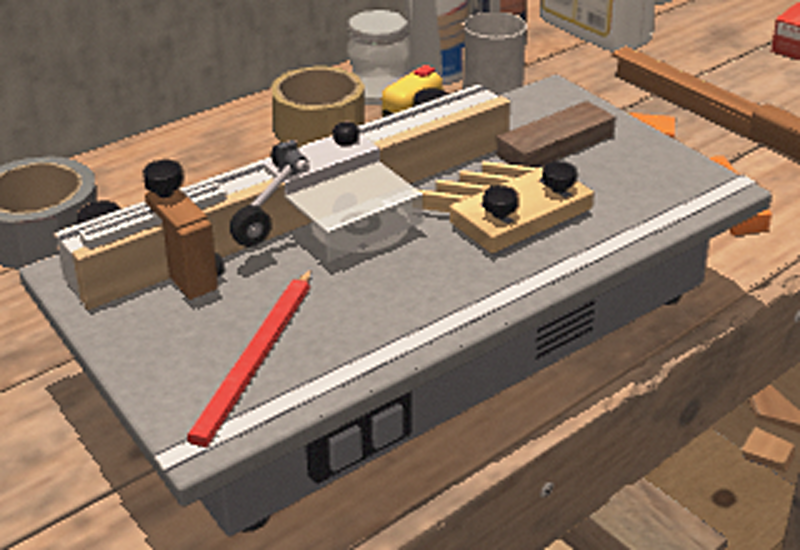

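```bash
python3 - <<'E'
from h import *
from scipy.optimize import least_squares
S=get_calibration('side');C=get_calibration('scene')
def sd(u,v):return (165+u/3,135+v/3)
def sc(u,v):return (140+u/2.5,195+v/2.5)
# (cam,uv, kind)
def pts(x0):
    return [(S,sd(550,437),(x0+.25,-.28)),(S,sd(178,523),(x0,-.28)),(S,sd(74,117),(x0,.22)),(S,sd(393,338),(.05,-.16)),
 (C,sc(22,274),(x0+.25,.22)),(C,sc(178,496),(x0,.22)),(C,sc(770,190),(x0,-.28)),(C,sc(562,77),(x0+.25,-.28)),(C,sc(90,308),(.05,.2))]
def f(p):
    c,s=np.cos(p[2]),np.sin(p[2]);r=[]
    for k,uv,(x,y) in pts(p[3]):
        r+=list((proj(k,[p[0]+c*x-s*y,p[1]+s*x+c*y,.1])[0]-uv))
    return np.array(r)
o=least_squares(f,[.45,.13,0,-.12],loss='soft_l1');print(o.x.round(4),o.fun.reshape(-1,2).round(1).tolist())
p=o.x;c,s=np.cos(p[2]),np.sin(p[2]);R=np.array([[c,-s],[s,c]])
# offcut top corners in side / scene
for nm,q in [('side top',[(S,sd(330,325)),(S,sd(372,308)),(S,sd(417,402)),(S,sd(370,413))]),('scene top',[(C,sc(497,140)),(C,sc(582,103)),(C,sc(616,120)),(C,sc(540,157))])]:
    W=[onz(k,uv,.119)[:2] for k,uv in q];print(nm,[ (R.T@(w-p[:2])).round(4).tolist() for w in W])
for cam,k in [('side',S),('scene',C)]:
    im=grab_frame(cam)
    t=trace(cam,'push_stick')[0];m=t['region'].astype(np.uint8);r=cv2.minAreaRect(cv2.findNonZero(m));print(cam,t['conf'],m.sum(),cv2.boxPoints(r).round(1).tolist())
    v,u=np.nonzero(m);W=np.array([onz(k,a,.028)[:2] for a in zip(u,v)]);print(cv2.boxPoints(cv2.minAreaRect((W*1000).astype(np.float32))).round(1).tolist())
E
```

```text
[ 0.4777  0.1348 -0.0561 -0.1277] [[0.6, -2.1], [-2.6, 0.6], [-2.7, -0.9], [-0.2, 1.2], [-1.7, -3.3], [0.9, -2.8], [2.4, 0.5], [-1.5, -2.3], [-1.2, 0.1]]
side top [[0.0083, -0.1506], [0.041, -0.1422], [0.0412, -0.2445], [0.0095, -0.2445]]
scene top [[0.0349, -0.1346], [0.0401, -0.2312], [0.0024, -0.2339], [-0.0048, -0.1451]]
side 0.79 3619 [[278.5, 417.79998779296875], [440.8999938964844, 354.8999938964844], [449.6000061035156, 377.3999938964844], [287.20001220703125, 440.29998779296875]]
[[372.0, -337.70001220703125], [372.3999938964844, -380.0], [682.7000122070312, -377.20001220703125], [682.4000244140625, -334.79998779296875]]
scene 0.68 1707 [[380.5, 227.89999389648438], [387.70001220703125, 210.5], [490.8999938964844, 253.0], [483.79998779296875, 270.3999938964844]]
[[355.70001220703125, -297.70001220703125], [363.0, -385.6000061035156], [679.7000122070312, -359.3999938964844], [672.4000244140625, -271.3999938964844]]
```

Table origin is at about (0.478, 0.135) with yaw -0.056. The stick lies along world +x with its handle middle near (0.443,-0.357). I'll go above the stick and measure with the wrist camera.

Request:
{"method": "send_rows", "body": {"motion": [{"x": 4.1, "y": -2.35, "z": -0.6, "hand": 1}, {"x": 4.1, "y": -2.35, "z": -0.6}, {"x": 4.1, "y": -2.35, "z": -0.6}, {"x": 4.1, "y": -2.35, "z": -0.6}, {"x": 4.1, "y": -2.35, "z": -0.6}, {"x": 4.1, "y": -2.35, "z": -0.6}, {"x": 4.1, "y": -2.35, "z": -0.6}, {"x": 4.1, "y": -2.35, "z": -0.6}, {"wz": 7.8}, {"wz": 7.8}]}}

```text
schema error: expected keys x, y, z, wx, wy, wz, hand
```

```bash
python3 - <<'E'
from h import *
s=get_state();print(s['time_s'],s['eef_pos'].round(4),np.round(s['ee_rot'],3).tolist(),np.abs(s['joint_velocities']).max().round(3))
k=get_calibration('wrist');print(np.round(k['K'],1).tolist(),(-k['R'].T@k['t']).round(3),k['R'].round(2).tolist())
im=grab_frame('wrist');cv2.imwrite('pics/w1.png',im[:,:,::-1])
for t in trace('wrist','push_stick')[:2]:
    m=t['region'];v,u=np.nonzero(m);W=np.array([onz(k,a,.034)[:2] for a in zip(u[::5],v[::5])]);print(t['conf'],m.sum(),u.min(),u.max(),v.min(),v.max(),cv2.minAreaRect((W*1000).astype(np.float32)))
np.savez('w1.npz',R=k['R'],t=k['t'],K=k['K'])
E
```

```text
1.2 [ 0.1751 -0.6259  0.2313] [[0.963, 0.269, 0.0], [0.269, -0.963, 0.0], [0.0, -0.0, -1.0]] 0.002
[[430.8, 0.0, 324.2], [0.0, 430.8, 237.2], [0.0, 0.0, 1.0]] [ 0.242 -0.607  0.373] [[0.27, -0.96, -0.0], [-0.93, -0.26, 0.27], [-0.26, -0.07, -0.96]]
```

View pics/w1.png

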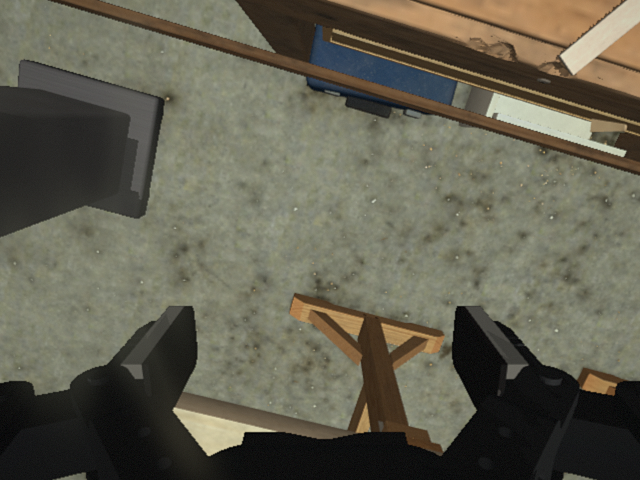

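The wrist camera shows only the floor with the fingers at (155,350) and (490,350), because the move was refused: every key is required. Resending in full.

Request:
{"method": "send_rows", "body": {"motion": [{"x": 4.1, "y": -2.35, "z": -0.6, "wx": 0, "wy": 0, "wz": 0, "hand": 1}, {"x": 4.1, "y": -2.35, "z": -0.6, "wx": 0, "wy": 0, "wz": 0, "hand": 1}, {"x": 4.1, "y": -2.35, "z": -0.6, "wx": 0, "wy": 0, "wz": 0, "hand": 1}, {"x": 4.1, "y": -2.35, "z": -0.6, "wx": 0, "wy": 0, "wz": 0, "hand": 1}, {"x": 4.1, "y": -2.35, "z": -0.6, "wx": 0, "wy": 0, "wz": 0, "hand": 1}, {"x": 4.1, "y": -2.35, "z": -0.6, "wx": 0, "wy": 0, "wz": 0, "hand": 1}, {"x": 4.1, "y": -2.35, "z": -0.6, "wx": 0, "wy": 0, "wz": 0, "hand": 1}, {"x": 4.1, "y": -2.35, "z": -0.6, "wx": 0, "wy": 0, "wz": 0, "hand": 1}, {"x": 0, "y": 0, "z": 0, "wx": 0, "wy": 0, "wz": 7.8, "hand": 1}, {"x": 0, "y": 0, "z": 0, "wx": 0, "wy": 0, "wz": 7.8, "hand": 1}]}}

```text
time_s: 2.55
eef_pos: [0.4409, -0.3559, 0.2795]
ee_rot: [[1.0, -0.002, 0.0], [-0.002, -1.0, -0.0], [0.0, 0.0, -1.0]]
contact_force: [-0.5, -0.7, -0.1]
opening: 1.001
gripper_force: 0.0
```

```bash
cat > look.py <<'E'
from h import *
import sys
n=sys.argv[1]
s=get_state();print(s['time_s'],s['eef_pos'].round(4),np.round(s['ee_rot'],3).tolist(),np.abs(s['joint_velocities']).max().round(3),s['contact_force'].round(2),s['opening'],s['gripper_force'])
k=get_calibration('wrist')
im=grab_frame('wrist');cv2.imwrite(f'pics/{n}.png',im[:,:,::-1])
for q in sys.argv[2:]:
  for t in trace('wrist',q)[:2]:
    m=t['region'];v,u=np.nonzero(m);z=dict(push_stick=.034,offcut=.119).get(q,.1);W=np.array([onz(k,a,z)[:2] for a in zip(u[::5],v[::5])]);print(q,round(t['conf'],2),m.sum(),u.min(),u.max(),v.min(),v.max(),cv2.minAreaRect((W*1000).astype(np.float32)))
np.savez(f'{n}.npz',R=k['R'],t=k['t'],K=k['K'])
E
python3 look.py w2 push_stick
```

```text
2.55 [ 0.4409 -0.3559  0.2795] [[1.0, -0.002, 0.0], [-0.002, -1.0, -0.0], [0.0, 0.0, -1.0]] 1.072 [-0.49 -0.7  -0.15] 1.001141554979465 0.0
push_stick 0.9 7863 304 337 0 260 ((490.19476318359375, -352.55291748046875), (221.9669647216797, 28.57048225402832), 0.367399662733078)
```

View pics/w2.png

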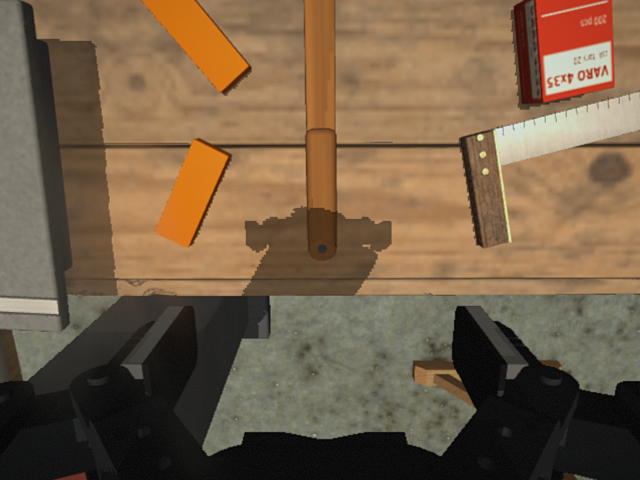

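The wrist view shows the stick running up the middle: handle end at (321,258), handle front at (321,130). The orange look-alikes are at left and the table edge at (50,200). I'll descend partway for a second view.

Request:
{"method": "send_rows", "body": {"motion": [{"x": 0.7, "y": -0.33, "z": 3, "wx": 0, "wy": 0, "wz": -0.5, "hand": 1}, {"x": 0, "y": 0, "z": 3, "wx": 0, "wy": 0, "wz": 0, "hand": 1}, {"x": 0, "y": 0, "z": 3, "wx": 0, "wy": 0, "wz": 0, "hand": 1}, {"x": 0, "y": 0, "z": 3, "wx": 0, "wy": 0, "wz": 0, "hand": 1}, {"x": 0, "y": 0, "z": 0, "wx": 0, "wy": 0, "wz": 0, "hand": 1}, {"x": 0, "y": 0, "z": 0, "wx": 0, "wy": 0, "wz": 0, "hand": 1}, {"x": 0, "y": 0, "z": 0, "wx": 0, "wy": 0, "wz": 0, "hand": 1}, {"x": 0, "y": 0, "z": 0, "wx": 0, "wy": 0, "wz": 0, "hand": 1}, {"x": 0, "y": 0, "z": 0, "wx": 0, "wy": 0, "wz": 0, "hand": 1}, {"x": 0, "y": 0, "z": 0, "wx": 0, "wy": 0, "wz": 0, "hand": 1}]}}

```text
time_s: 3.9
eef_pos: [0.4474, -0.3532, 0.1595]
ee_rot: [[1.0, 0.009, 0.0], [0.009, -1.0, -0.0], [0.0, 0.0, -1.0]]
contact_force: [0.3, 0.1, 0.6]
opening: 1.002
gripper_force: 0.0
```

```bash
python3 look.py w3 push_stick; python3 - <<'E'
from h import *
ks=[dict(np.load(f'w{i}.npz')) for i in (2,3)]
# match hole/edge features around handle end & width by trace masks not kept: use brown/width by ORB-free template match
a,b=[cv2.imread(f'pics/w{i}.png') for i in (2,3)]
# predicted location and scale of the handle end in second image, refine by template
for uv in [(321,249),(321,130)]:
    P=onz(ks[0],uv,.034);q=proj(ks[1],P)[0];sc=((ks[0]['R']@P+ks[0]['t'])[2])/((ks[1]['R']@P+ks[1]['t'])[2])
    w=22;t=cv2.resize(a[uv[1]-w:uv[1]+w+1,uv[0]-w:uv[0]+w+1],None,fx=sc,fy=sc)
    r=cv2.matchTemplate(b,t,cv2.TM_CCOEFF_NORMED);_,v,_,l=cv2.minMaxLoc(r)
    m=(l[0]+(t.shape[1]-1)/2,l[1]+(t.shape[0]-1)/2);print(P.round(4),q.round(1),m,round(v,3),tri([(ks[0],uv),(ks[1],m)]).round(4))
E
```

```text
3.9 [ 0.4474 -0.3532  0.1595] [[1.0, 0.009, 0.0], [0.009, -1.0, -0.0], [0.0, 0.0, -1.0]] 0.004 [0.33 0.1  0.56] 1.0022616704152023 0.0
push_stick 0.69 13814 302 347 0 326 ((479.5634460449219, -352.3043212890625), (200.08743286132812, 28.009654998779297), 0.6981672644615173)
[ 0.3902 -0.3524  0.034 ] [322.7 310.8] (323.0, 309.0) 0.933 [ 0.3877 -0.3525  0.026 ]
[ 0.4989 -0.3528  0.034 ] [325.  147.1] (325.0, 145.0) 0.927 [ 0.4979 -0.3527 -0.0013]
```

Request:
{"method": "send_rows", "body": {"force": 80, "motion": [{"x": 0, "y": -0.07, "z": 4, "wx": 0, "wy": 0, "wz": -0.1, "hand": 1}, {"x": 0, "y": 0, "z": 4, "wx": 0, "wy": 0, "wz": 0, "hand": 1}, {"x": 0, "y": 0, "z": 4, "wx": 0, "wy": 0, "wz": 0, "hand": 1}, {"x": 0, "y": 0, "z": 2.4, "wx": 0, "wy": 0, "wz": 0, "hand": 1}, {"x": 0, "y": 0, "z": 1.2, "wx": 0, "wy": 0, "wz": 0, "hand": 1}, {"x": 0, "y": 0, "z": 0, "wx": 0, "wy": 0, "wz": 0, "hand": 1}, {"x": 0, "y": 0, "z": 0, "wx": 0, "wy": 0, "wz": 0, "hand": 0}, {"x": 0, "y": 0, "z": 0, "wx": 0, "wy": 0, "wz": 0, "hand": 0}, {"x": 0, "y": 0, "z": 0, "wx": 0, "wy": 0, "wz": 0, "hand": 0}, {"x": 0, "y": 0, "z": 0, "wx": 0, "wy": 0, "wz": 0, "hand": 0}]}}

```text
time_s: 5.25
eef_pos: [0.4478, -0.3529, 0.0041]
ee_rot: [[1.0, 0.011, 0.001], [0.011, -1.0, -0.001], [0.001, 0.001, -1.0]]
contact_force: [-0.2, 1.3, 6.0]
opening: 0.319
gripper_force: 79.7
```

Request:
{"method": "send_rows", "body": {"motion": [{"x": 0, "y": 0, "z": 0, "wx": 0, "wy": 0, "wz": 0, "hand": 0}, {"x": 0, "y": 0, "z": 0, "wx": 0, "wy": 0, "wz": 0, "hand": 0}, {"x": 0, "y": 0, "z": 0, "wx": 0, "wy": 0, "wz": 0, "hand": 0}, {"x": 0, "y": 0, "z": 0, "wx": 0, "wy": 0, "wz": 0, "hand": 0}, {"x": 0, "y": 0, "z": -1, "wx": 0, "wy": 0, "wz": 0, "hand": 0}, {"x": 0, "y": 0, "z": -2, "wx": 0, "wy": 0, "wz": 0, "hand": 0}, {"x": 0, "y": 0, "z": -4, "wx": 0, "wy": 0, "wz": 0, "hand": 0}, {"x": 0, "y": 0, "z": -4, "wx": 0, "wy": 0, "wz": 0, "hand": 0}, {"x": 0, "y": 0, "z": -4, "wx": 0, "wy": 0, "wz": 0, "hand": 0}, {"x": 0, "y": 0, "z": -3, "wx": 0, "wy": 0, "wz": 0, "hand": 0}]}}

```text
time_s: 6.5
eef_pos: [0.4474, -0.3526, 0.1857]
ee_rot: [[1.0, 0.011, 0.001], [0.011, -1.0, -0.001], [0.001, 0.001, -1.0]]
contact_force: [0.8, -0.1, -1.3]
opening: 0.315
gripper_force: 78.8
```

```bash
python3 - <<'E'
from h import *
k=get_calibration('side')
for uv in [(447,298),(413,312),(484,395),(390,280)]: print(uv,onz(k,uv,0).round(3), np.hypot(*(onz(k,uv,0)[:2]-[.447,-.3526])).round(3))
E
```

```text
(447, 298) [ 0.804 -0.196  0.   ] 0.39
(413, 312) [ 0.714 -0.202  0.   ] 0.307
(484, 395) [ 0.729 -0.422  0.   ] 0.29
(390, 280) [ 0.716 -0.099 -0.   ] 0.37
```

Request:
{"method": "send_rows", "body": {"motion": [{"x": -0.6, "y": 0, "z": 0, "wx": 0, "wy": 0, "wz": 0, "hand": 0}, {"x": -1, "y": 0, "z": 0, "wx": 0, "wy": 0, "wz": 0, "hand": 0}, {"x": -1, "y": 0, "z": 0, "wx": 0, "wy": 0, "wz": 0, "hand": 0}, {"x": -1, "y": 0.4, "z": 0, "wx": 0, "wy": 0, "wz": 0, "hand": 0}, {"x": 0, "y": 0.5, "z": 0, "wx": 0, "wy": 0, "wz": -4, "hand": 0}, {"x": 0, "y": 0.5, "z": 0, "wx": 0, "wy": 0, "wz": -8, "hand": 0}, {"x": 0, "y": 0, "z": 0, "wx": 0, "wy": 0, "wz": -8, "hand": 0}, {"x": 0, "y": 0, "z": 0, "wx": 0, "wy": 0, "wz": -8, "hand": 0}, {"x": 0, "y": 0, "z": 0, "wx": 0, "wy": 0, "wz": -8, "hand": 0}, {"x": 0, "y": 0, "z": 0, "wx": 0, "wy": 0, "wz": -8, "hand": 0}]}}

```text
time_s: 7.75
eef_pos: [0.4111, -0.3672, 0.1829]
ee_rot: [[0.709, 0.705, -0.001], [0.705, -0.709, 0.0], [-0.0, -0.001, -1.0]]
contact_force: [0.0, 0.4, -0.8]
opening: 0.313
gripper_force: 78.7
```

Request:
{"method": "send_rows", "body": {"motion": [{"x": 0, "y": 0, "z": 0, "wx": 0, "wy": 0, "wz": -8, "hand": 0}, {"x": 0, "y": 0, "z": 0, "wx": 0, "wy": 0, "wz": -8, "hand": 0}, {"x": 0, "y": 0, "z": 0, "wx": 0, "wy": 0, "wz": -8, "hand": 0}, {"x": 0, "y": 0, "z": 0, "wx": 0, "wy": 0, "wz": -8, "hand": 0}, {"x": 0, "y": 0, "z": 0, "wx": 0, "wy": 0, "wz": -6, "hand": 0}, {"x": 0, "y": 0, "z": 0, "wx": 0, "wy": 0, "wz": -4.2, "hand": 0}, {"x": -1, "y": 2.5, "z": 0, "wx": 0, "wy": 0, "wz": 0, "hand": 0}, {"x": -2, "y": 3.3, "z": 0, "wx": 0, "wy": 0, "wz": 0, "hand": 0}, {"x": -1, "y": 2, "z": 0, "wx": 0, "wy": 0, "wz": 0, "hand": 0}, {"x": 0, "y": 0, "z": 0, "wx": 0, "wy": 0, "wz": 0, "hand": 0}]}}

```text
time_s: 9.0
eef_pos: [0.4878, -0.4116, 0.1822]
ee_rot: [[0.055, 0.998, -0.001], [0.998, -0.055, 0.001], [0.001, -0.001, -1.0]]
contact_force: [0.0, 0.3, -0.8]
opening: 0.318
gripper_force: 79.0
```

```bash
python3 look.py w4 push_stick offcut featherboard
```

```text
9.0 [ 0.4878 -0.4116  0.1822] [[0.055, 0.998, -0.001], [0.998, -0.055, 0.001], [0.001, -0.001, -1.0]] 0.042 [ 0.02  0.31 -0.76] 0.3179336273040223 79.00045394897461
push_stick 0.89 40972 275 376 0 438 ((487.9502258300781, -433.16558837890625), (317.1995544433594, 68.43023681640625), 86.78872680664062)
offcut 0.61 949 385 439 0 30 ((532.1785278320312, -302.4712829589844), (11.376557350158691, 22.38091468811035), 86.8781967163086)
```

View pics/w4.png

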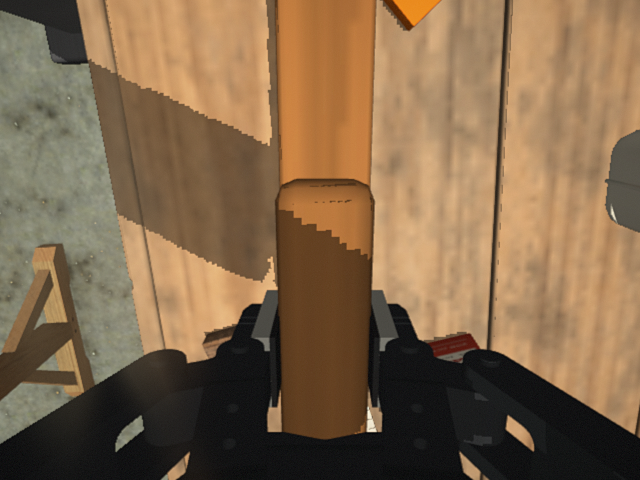

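The wrist view shows the stick held straight between the fingers, handle front at (325,185). It hides what's ahead, so I'll align with the side camera.

Request:
{"method": "send_rows", "body": {"motion": [{"x": 0.5, "y": -0.2, "z": 0, "wx": 0, "wy": 0, "wz": 0, "hand": 0}, {"x": 1, "y": -0.27, "z": 0.5, "wx": 0, "wy": 0, "wz": 0, "hand": 0}, {"x": 1, "y": -0.2, "z": 1.5, "wx": 0, "wy": 0, "wz": 0, "hand": 0}, {"x": 1, "y": -0.2, "z": 1.5, "wx": 0, "wy": 0, "wz": 0, "hand": 0}, {"x": 1, "y": 0, "z": 1.5, "wx": 0, "wy": 0, "wz": 0, "hand": 0}, {"x": 0, "y": 0, "z": 1.5, "wx": 0, "wy": 0, "wz": 0, "hand": 0}, {"x": 0, "y": 0, "z": 0.5, "wx": 0, "wy": 0, "wz": 0, "hand": 0}, {"x": 0, "y": 0, "z": 0, "wx": 0, "wy": 0, "wz": 0, "hand": 0}, {"x": 0, "y": 0, "z": 0, "wx": 0, "wy": 0, "wz": 0, "hand": 0}, {"x": 0, "y": 0, "z": 0, "wx": 0, "wy": 0, "wz": 0, "hand": 0}]}}

```text
time_s: 10.45
eef_pos: [0.4815, -0.3661, 0.1138]
ee_rot: [[0.056, 0.998, 0.001], [0.998, -0.056, -0.001], [-0.001, 0.001, -1.0]]
contact_force: [-0.3, -1.1, -0.6]
opening: 0.314
gripper_force: 79.0
```

```bash
python3 - <<'E'
from h import *
s=get_state();print(s['time_s'],s['eef_pos'].round(4),s['contact_force'].round(1))
im=grab_frame('side')[:,:,::-1];cv2.imwrite('pics/side1.png',im)
A=cv2.resize(im[195:325,200:360],None,fx=4,fy=4,interpolation=cv2.INTER_CUBIC)
cv2.imwrite('pics/side1c.png',A)
E
```

```text
10.45 [ 0.4815 -0.3661  0.1138] [-0.3 -1.1 -0.6]
```

View pics/side1c.png

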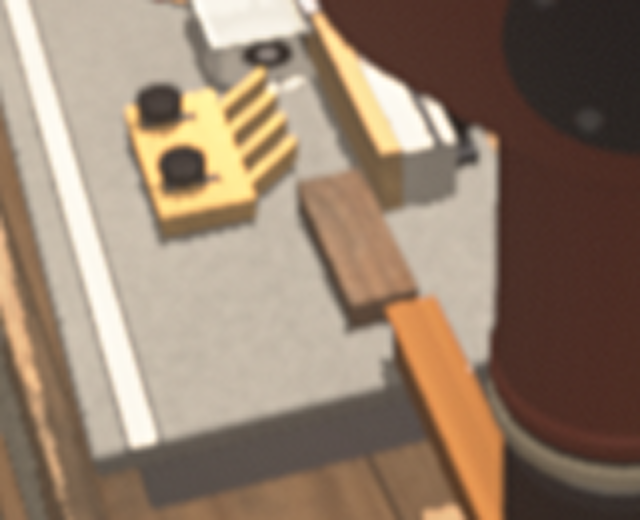

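The crop shows the lip's front corners at (387,308) and (437,297), just behind and right of the offcut's rear end, which runs (352,308) to (415,290). The fence's near foot is at (395,208).

```bash
python3 - <<'E'
from h import *
k=get_calibration('side');p=np.array([.4777,.1348]);a=-.0561;R=np.array([[np.cos(a),-np.sin(a)],[np.sin(a),np.cos(a)]])
f=lambda u,v,z:(R.T@(onz(k,(200+u/4,195+v/4),z)[:2]-p)*1000).round(1)
print('lip',f(387,308,.136),f(437,297,.136))
print('offcut rear',f(352,308,.119),f(415,290,.119),'front',f(298,185,.119),f(354,172,.119))
print('fence foot',f(393,208,.1),'fence top corner',f(394,152,.142),'table edge',f(500,370,.1),f(90,460,.1))
P=[.4815+.24*.056,-.3661+.24*.998];print('lip by FK',(R.T@(np.array(P)-p)*1000).round(1))
E
```

```text
lip [  20.5 -265.5] [  45.1 -266. ]
offcut rear [   9.4 -242.6] [  42.1 -240.3] front [   9.1 -143.8] [  39.7 -142.9]
fence foot [  56.6 -156. ] fence top corner [  56.5 -161.3] table edge [  69.5 -287.8] [-126.4 -280.7]
lip by FK [  31.9 -260. ]
```

Request:
{"method": "send_rows", "body": {"motion": [{"x": 0, "y": -0.3, "z": 0.3, "wx": 0, "wy": 0, "wz": 0, "hand": 0}, {"x": 0, "y": -0.25, "z": 0.3, "wx": 0, "wy": 0, "wz": 0, "hand": 0}, {"x": 0, "y": 0, "z": 0.2, "wx": 0, "wy": 0, "wz": 0, "hand": 0}, {"x": 0.5, "y": 0, "z": 0, "wx": 0, "wy": 0, "wz": 0, "hand": 0}, {"x": 0.5, "y": 0, "z": 0, "wx": 0, "wy": 0, "wz": 0, "hand": 0}, {"x": 0.5, "y": 0, "z": 0, "wx": 0, "wy": 0, "wz": 0, "hand": 0}, {"x": 0.5, "y": 0, "z": 0, "wx": 0, "wy": 0, "wz": 0, "hand": 0}, {"x": 0.5, "y": 0, "z": 0, "wx": 0, "wy": 0, "wz": 0, "hand": 0}, {"x": 0.4, "y": 0, "z": 0, "wx": 0, "wy": 0, "wz": 0, "hand": 0}, {"x": 0, "y": 0, "z": 0, "wx": 0, "wy": 0, "wz": 0, "hand": 0}]}}

```text
time_s: 11.75
eef_pos: [0.4775, -0.3361, 0.1054]
ee_rot: [[0.055, 0.998, 0.0], [0.998, -0.055, 0.0], [0.0, 0.0, -1.0]]
contact_force: [0.5, 0.3, -1.0]
opening: 0.315
gripper_force: 79.0
```

Request:
{"method": "send_rows", "body": {"motion": [{"x": 0.5, "y": 0, "z": 0, "wx": 0, "wy": 0, "wz": 0, "hand": 0}, {"x": 0.6, "y": 0, "z": 0, "wx": 0, "wy": 0, "wz": 0, "hand": 0}, {"x": 0.7, "y": 0, "z": 0, "wx": 0, "wy": 0, "wz": 0, "hand": 0}, {"x": 0.7, "y": 0, "z": 0, "wx": 0, "wy": 0, "wz": 0, "hand": 0}, {"x": 0.7, "y": 0.1, "z": 0, "wx": 0, "wy": 0, "wz": 0, "hand": 0}, {"x": 0.7, "y": 0.1, "z": 0, "wx": 0, "wy": 0, "wz": 0, "hand": 0}, {"x": 0.7, "y": 0.1, "z": 0, "wx": 0, "wy": 0, "wz": 0, "hand": 0}, {"x": 0.6, "y": 0.1, "z": 0, "wx": 0, "wy": 0, "wz": 0, "hand": 0}, {"x": 0.5, "y": 0, "z": 0, "wx": 0, "wy": 0, "wz": 0, "hand": 0}, {"x": 0.2, "y": 0, "z": 0, "wx": 0, "wy": 0, "wz": 0, "hand": 0}]}}

```text
time_s: 13.0
eef_pos: [0.4847, -0.2776, 0.1054]
ee_rot: [[0.055, 0.998, 0.0], [0.998, -0.055, -0.0], [-0.0, 0.0, -1.0]]
contact_force: [0.2, -1.9, -1.3]
opening: 0.311
gripper_force: 79.0
```

```bash
python3 - <<'E'
from h import *
s=get_state();print(s['time_s'],s['eef_pos'].round(4),s['contact_force'].round(1))
im=grab_frame('side')[:,:,::-1];cv2.imwrite('pics/side2.png',im)
im2=grab_frame('scene')[:,:,::-1];cv2.imwrite('pics/scene2.png',im2)
A=cv2.resize(im[175:305,210:340],(520,520),interpolation=cv2.INTER_CUBIC)
B=cv2.resize(im2[200:330,240:310+0],(280,520),interpolation=cv2.INTER_CUBIC)
B=cv2.resize(im2[215:345,230:300],(280,520),interpolation=cv2.INTER_CUBIC)
B=cv2.resize(im2[205:335,250:390],(280*520//520,260),interpolation=cv2.INTER_CUBIC)
B=cv2.copyMakeBorder(B,0,260,0,0,cv2.BORDER_CONSTANT)
cv2.imwrite('pics/c2.png',np.hstack([A,B]))
E
```

```text
13.0 [ 0.4847 -0.2776  0.1054] [ 0.2 -1.9 -1.3]
```

View pics/c2.png

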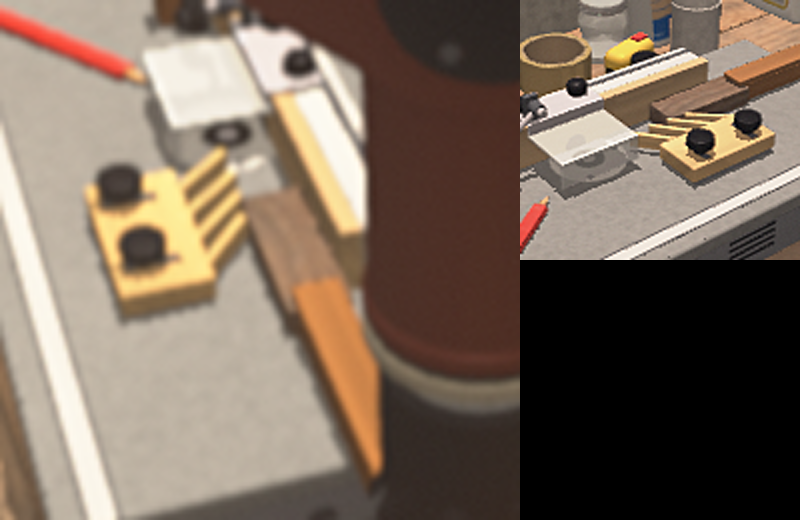

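The crop shows the offcut, pushed by the nose at (325,290), entering the featherboard's fingers near (245,200). It is nearly parallel to the fence. Continuing the feed.

Request:
{"method": "send_rows", "body": {"motion": [{"x": 0.4, "y": 0, "z": 0, "wx": 0, "wy": 0, "wz": 0, "hand": 0}, {"x": 0.6, "y": 0, "z": 0, "wx": 0, "wy": 0, "wz": 0, "hand": 0}, {"x": 0.7, "y": 0.05, "z": 0, "wx": 0, "wy": 0, "wz": 0, "hand": 0}, {"x": 0.7, "y": 0.05, "z": 0, "wx": 0, "wy": 0, "wz": 0, "hand": 0}, {"x": 0.7, "y": 0.05, "z": 0, "wx": 0, "wy": 0, "wz": 0, "hand": 0}, {"x": 0.7, "y": 0, "z": 0, "wx": 0, "wy": 0, "wz": 0, "hand": 0}, {"x": 0.7, "y": 0, "z": 0, "wx": 0, "wy": 0, "wz": 0, "hand": 0}, {"x": 0.6, "y": 0, "z": 0, "wx": 0, "wy": 0, "wz": 0, "hand": 0}, {"x": 0.5, "y": 0, "z": 0, "wx": 0, "wy": 0, "wz": 0, "hand": 0}, {"x": 0.3, "y": 0, "z": 0, "wx": 0, "wy": 0, "wz": 0, "hand": 0}]}}

```text
time_s: 14.35
eef_pos: [0.489, -0.2192, 0.1053]
ee_rot: [[0.055, 0.998, -0.001], [0.998, -0.055, -0.001], [-0.001, -0.001, -1.0]]
contact_force: [-1.5, -7.0, -0.3]
opening: 0.316
gripper_force: 79.1
```

Request:
{"method": "send_rows", "body": {"motion": [{"x": 0.4, "y": 0, "z": 0, "wx": 0, "wy": 0, "wz": 0, "hand": 0}, {"x": 0.6, "y": 0, "z": 0, "wx": 0, "wy": 0, "wz": 0, "hand": 0}, {"x": 0.6, "y": 0, "z": 0, "wx": 0, "wy": 0, "wz": 0, "hand": 0}, {"x": 0.6, "y": 0, "z": 0, "wx": 0, "wy": 0, "wz": 0, "hand": 0}, {"x": 0.6, "y": 0, "z": 0, "wx": 0, "wy": 0, "wz": 0, "hand": 0}, {"x": 0.6, "y": 0, "z": 0, "wx": 0, "wy": 0, "wz": 0, "hand": 0}, {"x": 0.6, "y": 0, "z": 0, "wx": 0, "wy": 0, "wz": 0, "hand": 0}, {"x": 0.6, "y": 0, "z": 0, "wx": 0, "wy": 0, "wz": 0, "hand": 0}, {"x": 0.3, "y": 0, "z": 0, "wx": 0, "wy": 0, "wz": 0, "hand": 0}, {"x": 0, "y": 0, "z": 0, "wx": 0, "wy": 0, "wz": 0, "hand": 0}]}}

```text
time_s: 15.6
eef_pos: [0.4921, -0.1693, 0.1052]
ee_rot: [[0.055, 0.999, -0.0], [0.999, -0.055, 0.001], [0.001, -0.0, -1.0]]
contact_force: [0.2, -0.6, -2.4]
opening: 0.315
gripper_force: 79.0
```

Request:
{"method": "send_rows", "body": {"motion": [{"x": 0.4, "y": 0, "z": 0, "wx": 0, "wy": 0, "wz": 0, "hand": 0}, {"x": 0.6, "y": 0, "z": 0, "wx": 0, "wy": 0, "wz": 0, "hand": 0}, {"x": 0.6, "y": 0, "z": 0, "wx": 0, "wy": 0, "wz": 0, "hand": 0}, {"x": 0.6, "y": 0, "z": 0, "wx": 0, "wy": 0, "wz": 0, "hand": 0}, {"x": 0.6, "y": 0, "z": 0, "wx": 0, "wy": 0, "wz": 0, "hand": 0}, {"x": 0.6, "y": 0, "z": 0, "wx": 0, "wy": 0, "wz": 0, "hand": 0}, {"x": 0.6, "y": 0, "z": 0, "wx": 0, "wy": 0, "wz": 0, "hand": 0}, {"x": 0.4, "y": 0, "z": 0, "wx": 0, "wy": 0, "wz": 0, "hand": 0}, {"x": 0.3, "y": 0, "z": 0, "wx": 0, "wy": 0, "wz": 0, "hand": 0}, {"x": 0.2, "y": 0, "z": 0, "wx": 0, "wy": 0, "wz": 0, "hand": 0}]}}

```text
time_s: 16.85
eef_pos: [0.4949, -0.1208, 0.1053]
ee_rot: [[0.055, 0.998, -0.0], [0.998, -0.055, 0.0], [0.0, -0.0, -1.0]]
contact_force: [-0.5, -0.5, -1.5]
opening: 0.312
gripper_force: 79.0
```

```bash
python3 - <<'E'
from h import *
s=get_state();print(s['time_s'],s['eef_pos'].round(4),s['contact_force'].round(1))
p=np.array([.4777,.1348]);a=-.0561;R=np.array([[np.cos(a),-np.sin(a)],[np.sin(a),np.cos(a)]])
for c in ['scene','side']:
    k=get_calibration(c);im=grab_frame(c);cv2.imwrite(f'pics/{c}3.png',im[:,:,::-1])
    for q in ['offcut','push_stick']:
        for t in trace(c,q)[:3]:
            v,u=np.nonzero(t['region']);W=np.array([(onz(k,x,.119)[:2]-p)@R for x in zip(u,v)])*1000
            print(c,q,round(t['conf'],2),t['location'].round() if hasattr(t['location'],'round') else t['location'],len(u),'x',W[:,0].min().round(),W[:,0].max().round(),'y',W[:,1].min().round(),W[:,1].max().round())
E
```

```text
16.85 [ 0.4949 -0.1208  0.1053] [-0.5 -0.5 -1.5]
scene offcut 0.73 [259.3, 290.9] 357 x -7.0 48.0 y 43.0 85.0
scene push_stick 0.94 [354.7, 250.6] 1609 x -4.0 63.0 y -342.0 -42.0
side offcut 0.96 [289.3, 361.0] 1082 x -83.0 3.0 y -474.0 -409.0
side offcut 0.75 [362.7, 343.8] 913 x 39.0 123.0 y -491.0 -408.0
side push_stick 0.68 [299.9, 277.5] 952 x 14.0 48.0 y -337.0 -13.0
```

Request:
{"method": "send_rows", "body": {"motion": [{"x": 0.3, "y": 0, "z": 0, "wx": 0, "wy": 0, "wz": 0, "hand": 0}, {"x": 0.3, "y": 0, "z": 0, "wx": 0, "wy": 0, "wz": 0, "hand": 0}, {"x": 0.3, "y": 0, "z": 0, "wx": 0, "wy": 0, "wz": 0, "hand": 0}, {"x": 0.3, "y": 0, "z": 0, "wx": 0, "wy": 0, "wz": 0, "hand": 0}, {"x": 0.3, "y": 0, "z": 0, "wx": 0, "wy": 0, "wz": 0, "hand": 0}, {"x": 0.3, "y": 0, "z": 0, "wx": 0, "wy": 0, "wz": 0, "hand": 0}, {"x": 0.3, "y": 0, "z": 0, "wx": 0, "wy": 0, "wz": 0, "hand": 0}, {"x": 0.2, "y": 0, "z": 0, "wx": 0, "wy": 0, "wz": 0, "hand": 0}, {"x": 0.2, "y": 0, "z": 0, "wx": 0, "wy": 0, "wz": 0, "hand": 0}, {"x": 0.1, "y": 0, "z": 0, "wx": 0, "wy": 0, "wz": 0, "hand": 0}]}}

```text
time_s: 18.4
eef_pos: [0.4963, -0.095, 0.1053]
ee_rot: [[0.055, 0.998, -0.0], [0.998, -0.055, 0.0], [0.0, -0.0, -1.0]]
contact_force: [0.1, -3.7, -0.7]
opening: 0.315
gripper_force: 79.0
```

Request:
{"method": "send_rows", "body": {"motion": [{"x": 0.1, "y": 0, "z": 0, "wx": 0, "wy": 0, "wz": 0, "hand": 0}, {"x": 0.1, "y": 0, "z": 0, "wx": 0, "wy": 0, "wz": 0, "hand": 0}, {"x": 0.1, "y": 0, "z": 0, "wx": 0, "wy": 0, "wz": 0, "hand": 0}, {"x": 0.1, "y": 0, "z": 0, "wx": 0, "wy": 0, "wz": 0, "hand": 0}, {"x": 0.1, "y": 0, "z": 0, "wx": 0, "wy": 0, "wz": 0, "hand": 0}, {"x": 0, "y": 0, "z": 0, "wx": 0, "wy": 0, "wz": 0, "hand": 0}, {"x": 0, "y": 0, "z": 0, "wx": 0, "wy": 0, "wz": 0, "hand": 0}, {"x": 0, "y": 0, "z": 0, "wx": 0, "wy": 0, "wz": 0, "hand": 0}, {"x": 0, "y": 0, "z": 0, "wx": 0, "wy": 0, "wz": 0, "hand": 0}, {"x": 0, "y": 0, "z": 0, "wx": 0, "wy": 0, "wz": 0, "hand": 0}]}}

```text
time_s: 19.65
eef_pos: [0.4966, -0.09, 0.1053]
ee_rot: [[0.055, 0.998, -0.0], [0.998, -0.055, 0.0], [0.0, -0.0, -1.0]]
contact_force: [-0.2, -1.8, -1.2]
opening: 0.317
gripper_force: 79.0
```

Request:
{"method": "send_rows", "body": {"motion": [{"x": 0.05, "y": 0, "z": 0, "wx": 0, "wy": 0, "wz": 0, "hand": 0}, {"x": 0.05, "y": 0, "z": 0, "wx": 0, "wy": 0, "wz": 0, "hand": 0}, {"x": 0.05, "y": 0, "z": 0, "wx": 0, "wy": 0, "wz": 0, "hand": 0}, {"x": 0.05, "y": 0, "z": 0, "wx": 0, "wy": 0, "wz": 0, "hand": 0}, {"x": 0.05, "y": 0, "z": 0, "wx": 0, "wy": 0, "wz": 0, "hand": 0}, {"x": 0.05, "y": 0, "z": 0, "wx": 0, "wy": 0, "wz": 0, "hand": 0}, {"x": 0.05, "y": 0, "z": 0, "wx": 0, "wy": 0, "wz": 0, "hand": 0}, {"x": 0.05, "y": 0, "z": 0, "wx": 0, "wy": 0, "wz": 0, "hand": 0}, {"x": 0.05, "y": 0, "z": 0, "wx": 0, "wy": 0, "wz": 0, "hand": 0}, {"x": 0, "y": 0, "z": 0, "wx": 0, "wy": 0, "wz": 0, "hand": 0}]}}

```text
time_s: 20.9
eef_pos: [0.4968, -0.0855, 0.1053]
ee_rot: [[0.055, 0.998, -0.0], [0.998, -0.055, 0.0], [0.0, -0.0, -1.0]]
contact_force: [-0.0, -2.8, -1.6]
opening: 0.317
gripper_force: 79.0
```

Request:
{"method": "send_rows", "body": {"motion": [{"x": 0.05, "y": 0, "z": 0, "wx": 0, "wy": 0, "wz": 0, "hand": 0}, {"x": 0.05, "y": 0, "z": 0, "wx": 0, "wy": 0, "wz": 0, "hand": 0}, {"x": 0.05, "y": 0, "z": 0, "wx": 0, "wy": 0, "wz": 0, "hand": 0}, {"x": 0.05, "y": 0, "z": 0, "wx": 0, "wy": 0, "wz": 0, "hand": 0}, {"x": 0.05, "y": 0, "z": 0, "wx": 0, "wy": 0, "wz": 0, "hand": 0}, {"x": 0.05, "y": 0, "z": 0, "wx": 0, "wy": 0, "wz": 0, "hand": 0}, {"x": 0.05, "y": 0, "z": 0, "wx": 0, "wy": 0, "wz": 0, "hand": 0}, {"x": 0.05, "y": 0, "z": 0, "wx": 0, "wy": 0, "wz": 0, "hand": 0}, {"x": 0, "y": 0, "z": 0, "wx": 0, "wy": 0, "wz": 0, "hand": 0}, {"x": 0, "y": 0, "z": 0, "wx": 0, "wy": 0, "wz": 0, "hand": 0}]}}

```text
time_s: 22.15
eef_pos: [0.497, -0.0818, 0.1053]
ee_rot: [[0.056, 0.998, -0.0], [0.998, -0.056, -0.0], [-0.0, -0.0, -1.0]]
contact_force: [0.6, -3.9, -1.3]
opening: 0.314
gripper_force: 79.0
```

Request:
{"method": "send_rows", "body": {"motion": [{"x": 0.05, "y": 0, "z": 0, "wx": 0, "wy": 0, "wz": 0, "hand": 0}, {"x": 0.05, "y": 0, "z": 0, "wx": 0, "wy": 0, "wz": 0, "hand": 0}, {"x": 0.05, "y": 0, "z": 0, "wx": 0, "wy": 0, "wz": 0, "hand": 0}, {"x": 0.05, "y": 0, "z": 0, "wx": 0, "wy": 0, "wz": 0, "hand": 0}, {"x": 0.05, "y": 0, "z": 0, "wx": 0, "wy": 0, "wz": 0, "hand": 0}, {"x": 0, "y": 0, "z": 0, "wx": 0, "wy": 0, "wz": 0, "hand": 0}, {"x": 0, "y": 0, "z": 0, "wx": 0, "wy": 0, "wz": 0, "hand": 0}, {"x": 0, "y": 0, "z": 0, "wx": 0, "wy": 0, "wz": 0, "hand": 0}, {"x": 0, "y": 0, "z": 0, "wx": 0, "wy": 0, "wz": 0, "hand": 0}, {"x": 0, "y": 0, "z": 0, "wx": 0, "wy": 0, "wz": 0, "hand": 0}]}}

```text
time_s: 23.4
eef_pos: [0.497, -0.0808, 0.1054]
ee_rot: [[0.056, 0.998, -0.0], [0.998, -0.056, -0.002], [-0.002, -0.0, -1.0]]
contact_force: [-1.4, -10.2, -0.9]
opening: 0.315
gripper_force: 79.1
```

Request:
{"method": "send_rows", "body": {"motion": [{"x": 0.05, "y": 0, "z": 0, "wx": 0, "wy": 0, "wz": 0, "hand": 0}, {"x": 0.05, "y": 0, "z": 0, "wx": 0, "wy": 0, "wz": 0, "hand": 0}, {"x": 0, "y": 0, "z": 0, "wx": 0, "wy": 0, "wz": 0, "hand": 0}, {"x": 0, "y": 0, "z": 0, "wx": 0, "wy": 0, "wz": 0, "hand": 0}, {"x": 0, "y": 0, "z": 0, "wx": 0, "wy": 0, "wz": 0, "hand": 0}, {"x": 0, "y": 0, "z": 0, "wx": 0, "wy": 0, "wz": 0, "hand": 0}, {"x": 0, "y": 0, "z": 0, "wx": 0, "wy": 0, "wz": 0, "hand": 0}, {"x": 0, "y": 0, "z": 0, "wx": 0, "wy": 0, "wz": 0, "hand": 0}, {"x": 0, "y": 0, "z": 0, "wx": 0, "wy": 0, "wz": 0, "hand": 0}, {"x": 0, "y": 0, "z": 0, "wx": 0, "wy": 0, "wz": 0, "hand": 0}]}}

```text
time_s: 24.65
eef_pos: [0.497, -0.0803, 0.1054]
ee_rot: [[0.057, 0.998, -0.0], [0.998, -0.057, -0.002], [-0.002, -0.0, -1.0]]
contact_force: [-1.3, -12.0, -0.7]
opening: 0.316
gripper_force: 79.1
```

Request:
{"method": "send_rows", "body": {"motion": [{"x": 0.05, "y": 0, "z": 0, "wx": 0, "wy": 0, "wz": 0, "hand": 0}, {"x": 0.05, "y": 0, "z": 0, "wx": 0, "wy": 0, "wz": 0, "hand": 0}, {"x": 0, "y": 0, "z": 0, "wx": 0, "wy": 0, "wz": 0, "hand": 0}, {"x": 0, "y": 0, "z": 0, "wx": 0, "wy": 0, "wz": 0, "hand": 0}, {"x": 0, "y": 0, "z": 0, "wx": 0, "wy": 0, "wz": 0, "hand": 0}, {"x": 0, "y": 0, "z": 0, "wx": 0, "wy": 0, "wz": 0, "hand": 0}, {"x": 0, "y": 0, "z": 0, "wx": 0, "wy": 0, "wz": 0, "hand": 0}, {"x": 0, "y": 0, "z": 0, "wx": 0, "wy": 0, "wz": 0, "hand": 0}, {"x": 0, "y": 0, "z": 0, "wx": 0, "wy": 0, "wz": 0, "hand": 0}, {"x": 0, "y": 0, "z": 0, "wx": 0, "wy": 0, "wz": 0, "hand": 0}]}}

```text
time_s: 25.9
eef_pos: [0.4971, -0.0799, 0.1055]
ee_rot: [[0.057, 0.998, -0.0], [0.998, -0.057, -0.003], [-0.003, -0.0, -1.0]]
contact_force: [-1.7, -13.4, 0.4]
opening: 0.315
gripper_force: 79.2
```

Request:
{"method": "send_rows", "body": {"motion": [{"x": -0.05, "y": 0, "z": 0, "wx": 0, "wy": 0, "wz": 0, "hand": 0}, {"x": -0.05, "y": 0, "z": 0, "wx": 0, "wy": 0, "wz": 0, "hand": 0}, {"x": -0.1, "y": 0, "z": 0, "wx": 0, "wy": 0, "wz": 0, "hand": 0}, {"x": -0.1, "y": 0, "z": 0, "wx": 0, "wy": 0, "wz": 0, "hand": 0}, {"x": -0.1, "y": 0, "z": 0, "wx": 0, "wy": 0, "wz": 0, "hand": 0}, {"x": -0.2, "y": 0, "z": 0, "wx": 0, "wy": 0, "wz": 0, "hand": 0}, {"x": -0.4, "y": 0, "z": 0, "wx": 0, "wy": 0, "wz": 0, "hand": 0}, {"x": -1, "y": 0, "z": 0, "wx": 0, "wy": 0, "wz": 0, "hand": 0}, {"x": -1, "y": 0, "z": 0, "wx": 0, "wy": 0, "wz": 0, "hand": 0}, {"x": -1, "y": 0, "z": 0, "wx": 0, "wy": 0, "wz": 0, "hand": 0}]}}

```text
time_s: 27.15
eef_pos: [0.4949, -0.1181, 0.1053]
ee_rot: [[0.056, 0.998, -0.0], [0.998, -0.056, 0.0], [-0.0, -0.0, -1.0]]
contact_force: [0.4, -0.0, -1.2]
opening: 0.315
gripper_force: 79.0
```

Request:
{"method": "send_rows", "body": {"motion": [{"x": -1, "y": 0, "z": 0, "wx": 0, "wy": 0, "wz": 0, "hand": 0}, {"x": -1, "y": 0, "z": 0, "wx": 0, "wy": 0, "wz": 0, "hand": 0}, {"x": -1, "y": 0, "z": 0, "wx": 0, "wy": 0, "wz": 0, "hand": 0}, {"x": -1, "y": 0, "z": 0, "wx": 0, "wy": 0, "wz": 0, "hand": 0}, {"x": -1, "y": 0, "z": 0, "wx": 0, "wy": 0, "wz": 0, "hand": 0}, {"x": -1, "y": 0, "z": 0, "wx": 0, "wy": 0, "wz": 0, "hand": 0}, {"x": -1, "y": 0, "z": 0, "wx": 0, "wy": 0, "wz": 0, "hand": 0}, {"x": -1.5, "y": 0, "z": 0, "wx": 0, "wy": 0, "wz": 0, "hand": 0}, {"x": -1.5, "y": 0, "z": 0, "wx": 0, "wy": 0, "wz": 0, "hand": 0}, {"x": -1.5, "y": 0, "z": 0, "wx": 0, "wy": 0, "wz": 0, "hand": 0}]}}

```text
time_s: 28.4
eef_pos: [0.4886, -0.2332, 0.1053]
ee_rot: [[0.056, 0.998, -0.0], [0.998, -0.056, -0.0], [-0.0, -0.0, -1.0]]
contact_force: [0.6, -0.2, -1.7]
opening: 0.314
gripper_force: 79.0
```

```bash
python3 - <<'E'
from h import *
p=np.array([.4777,.1348]);a=-.0561;R=np.array([[np.cos(a),-np.sin(a)],[np.sin(a),np.cos(a)]])
c='scene';k=get_calibration(c);im=grab_frame(c)[:,:,::-1]
for t in trace(c,'offcut')[:3]:
    v,u=np.nonzero(t['region']);W=np.array([(onz(k,x,.119)[:2]-p)@R for x in zip(u,v)])*1000
    print(round(t['conf'],2),np.round(t['location']),len(u),'x',W[:,0].min().round(),W[:,0].max().round(),'y',W[:,1].min().round(),W[:,1].max().round())
im2=grab_frame('side')[:,:,::-1]
A=cv2.resize(im[230:340,170:330],None,fx=5,fy=5,interpolation=cv2.INTER_CUBIC)
cv2.imwrite('pics/c4.png',A[:550,:800])
E
```

```text
0.91 [250. 292.] 690 x -8.0 48.0 y 44.0 122.0
0.58 [404. 243.] 76 x -39.0 -3.0 y -273.0 -251.0
0.57 [438. 283.] 68 x -171.0 -157.0 y -227.0 -191.0
```

View pics/c4.png

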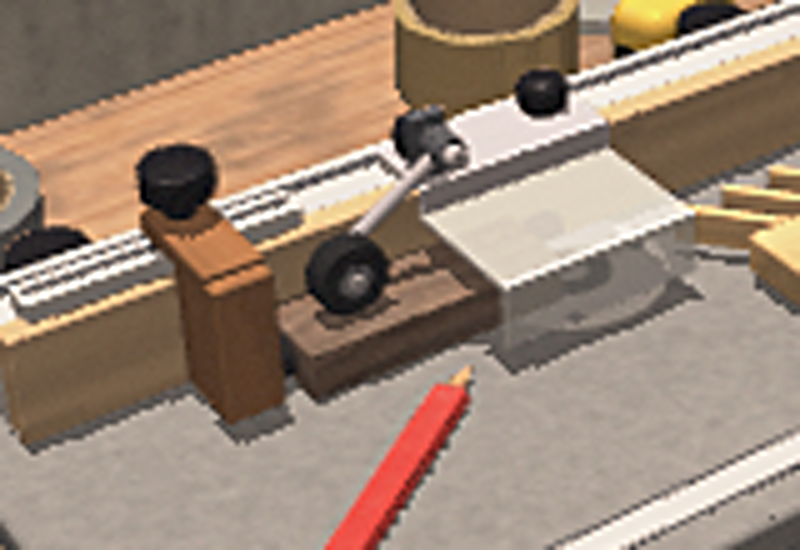

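The zoomed scene view shows the offcut under the wheel at (345,275), front end against the dark buffer at (285,350), lying along the fence. Next I'll draw the stick out and return it to its old clear place.

Request:
{"method": "send_rows", "body": {"motion": [{"x": -2, "y": 0, "z": 0, "wx": 0, "wy": 0, "wz": 0, "hand": 0}, {"x": -3, "y": 0, "z": 0, "wx": 0, "wy": 0, "wz": 0, "hand": 0}, {"x": -3.5, "y": 0, "z": 0, "wx": 0, "wy": 0, "wz": 0, "hand": 0}, {"x": -3.5, "y": 0, "z": 0, "wx": 0, "wy": 0, "wz": 0, "hand": 0}, {"x": -3.5, "y": 0, "z": -1, "wx": 0, "wy": 0, "wz": 0, "hand": 0}, {"x": -2, "y": 0, "z": -2, "wx": 0, "wy": 0, "wz": 0, "hand": 0}, {"x": 0, "y": -1.5, "z": -2.7, "wx": 0, "wy": 0, "wz": 0, "hand": 0}, {"x": 0, "y": -2, "z": -2, "wx": 0, "wy": 0, "wz": 0, "hand": 0}, {"x": 0, "y": -2, "z": 0, "wx": 0, "wy": 0, "wz": 0, "hand": 0}, {"x": 0, "y": -1.5, "z": 0, "wx": 0, "wy": 0, "wz": 0, "hand": 0}]}}

```text
time_s: 29.8
eef_pos: [0.4081, -0.4034, 0.1824]
ee_rot: [[0.056, 0.998, -0.0], [0.998, -0.056, -0.0], [-0.0, -0.0, -1.0]]
contact_force: [-0.6, 0.1, -0.8]
opening: 0.316
gripper_force: 79.1
```

Request:
{"method": "send_rows", "body": {"motion": [{"x": 0, "y": 0, "z": 0, "wx": 0, "wy": 0, "wz": 5, "hand": 0}, {"x": 0, "y": 0, "z": 0, "wx": 0, "wy": 0, "wz": 9, "hand": 0}, {"x": 0, "y": 0, "z": 0, "wx": 0, "wy": 0, "wz": 10, "hand": 0}, {"x": 0, "y": 0, "z": 0, "wx": 0, "wy": 0, "wz": 10, "hand": 0}, {"x": 0, "y": 0, "z": 0, "wx": 0, "wy": 0, "wz": 10, "hand": 0}, {"x": 0, "y": 0, "z": 0, "wx": 0, "wy": 0, "wz": 10, "hand": 0}, {"x": 0, "y": 0, "z": 0, "wx": 0, "wy": 0, "wz": 10, "hand": 0}, {"x": 0, "y": 0, "z": 0, "wx": 0, "wy": 0, "wz": 9, "hand": 0}, {"x": 0, "y": 0, "z": 0, "wx": 0, "wy": 0, "wz": 8, "hand": 0}, {"x": 0, "y": 0, "z": 0, "wx": 0, "wy": 0, "wz": 5, "hand": 0}]}}

```text
time_s: 31.05
eef_pos: [0.4088, -0.4028, 0.1818]
ee_rot: [[1.0, 0.011, -0.001], [0.011, -1.0, 0.001], [-0.001, -0.001, -1.0]]
contact_force: [-0.3, -0.2, -0.9]
opening: 0.313
gripper_force: 79.1
```

Request:
{"method": "send_rows", "body": {"motion": [{"x": 1.3, "y": -1.6, "z": 0, "wx": 0, "wy": 0, "wz": 0, "hand": 0}, {"x": 1.3, "y": -1.7, "z": 0, "wx": 0, "wy": 0, "wz": 0, "hand": 0}, {"x": 1.2, "y": -1.7, "z": 1, "wx": 0, "wy": 0, "wz": 0, "hand": 0}, {"x": 0, "y": 0, "z": 3, "wx": 0, "wy": 0, "wz": 0, "hand": 0}, {"x": 0, "y": 0, "z": 4, "wx": 0, "wy": 0, "wz": 0, "hand": 0}, {"x": 0, "y": 0, "z": 4, "wx": 0, "wy": 0, "wz": 0, "hand": 0}, {"x": 0, "y": 0, "z": 3, "wx": 0, "wy": 0, "wz": 0, "hand": 0}, {"x": 0, "y": 0, "z": 1.5, "wx": 0, "wy": 0, "wz": 0, "hand": 0}, {"x": 0, "y": 0, "z": 0.5, "wx": 0, "wy": 0, "wz": 0, "hand": 0}, {"x": 0, "y": 0, "z": 0.3, "wx": 0, "wy": 0, "wz": 0, "hand": 0}]}}

```text
time_s: 32.3
eef_pos: [0.447, -0.3527, 0.01]
ee_rot: [[1.0, 0.014, 0.001], [0.014, -1.0, -0.001], [0.001, 0.001, -1.0]]
contact_force: [0.5, -0.2, -1.4]
opening: 0.314
gripper_force: 79.1
```

Request:
{"method": "send_rows", "body": {"motion": [{"x": 0, "y": 0, "z": 0.25, "wx": 0, "wy": 0, "wz": 0, "hand": 0}, {"x": 0, "y": 0, "z": 0.2, "wx": 0, "wy": 0, "wz": 0, "hand": 0}, {"x": 0, "y": 0, "z": 0, "wx": 0, "wy": 0, "wz": 0, "hand": 0}, {"x": 0, "y": 0, "z": 0, "wx": 0, "wy": 0, "wz": 0, "hand": 0.5}, {"x": 0, "y": 0, "z": 0, "wx": 0, "wy": 0, "wz": 0, "hand": 1}, {"x": 0, "y": 0, "z": 0, "wx": 0, "wy": 0, "wz": 0, "hand": 1}, {"x": 0, "y": 0, "z": 0, "wx": 0, "wy": 0, "wz": 0, "hand": 1}, {"x": 0, "y": 0, "z": 0, "wx": 0, "wy": 0, "wz": 0, "hand": 1}, {"x": 0, "y": 0, "z": 0, "wx": 0, "wy": 0, "wz": 0, "hand": 1}, {"x": 0, "y": 0, "z": 0, "wx": 0, "wy": 0, "wz": 0, "hand": 1}]}}

```text
time_s: 33.55
eef_pos: [0.4464, -0.3522, 0.0048]
ee_rot: [[1.0, 0.015, -0.0], [0.015, -1.0, 0.0], [-0.0, -0.0, -1.0]]
contact_force: [-0.3, 0.5, -0.1]
opening: 1.002
gripper_force: 0.0
```

Request:
{"method": "send_rows", "body": {"motion": [{"x": 0, "y": 0, "z": -1, "wx": 0, "wy": 0, "wz": 0, "hand": 1}, {"x": 0, "y": 0, "z": -2, "wx": 0, "wy": 0, "wz": 0, "hand": 1}, {"x": 0, "y": 0, "z": -3, "wx": 0, "wy": 0, "wz": 0, "hand": 1}, {"x": 0, "y": 0, "z": -4, "wx": 0, "wy": 0, "wz": 0, "hand": 1}, {"x": 0, "y": 0, "z": -5, "wx": 0, "wy": 0, "wz": 0, "hand": 1}, {"x": 0, "y": 0, "z": -3, "wx": 0, "wy": 0, "wz": 0, "hand": 1}, {"x": 0, "y": 0, "z": -1, "wx": 0, "wy": 0, "wz": 0, "hand": 1}, {"x": 0, "y": 0, "z": 0, "wx": 0, "wy": 0, "wz": 0, "hand": 1}, {"x": 0, "y": 0, "z": 0, "wx": 0, "wy": 0, "wz": 0, "hand": 1}, {"x": 0, "y": 0, "z": 0, "wx": 0, "wy": 0, "wz": 0, "hand": 1}]}}

```text
time_s: 34.8
eef_pos: [0.4459, -0.3519, 0.1935]
ee_rot: [[1.0, 0.014, -0.002], [0.014, -1.0, 0.001], [-0.002, -0.001, -1.0]]
contact_force: [-0.4, -0.4, 0.5]
opening: 1.0
gripper_force: 0.0
```

```bash
python3 - <<'E'
from h import *
p=np.array([.4777,.1348]);a=-.0561;R=np.array([[np.cos(a),-np.sin(a)],[np.sin(a),np.cos(a)]])
for c,q,z in [('scene','offcut',.119),('wrist','push_stick',.034),('side','push_stick',.028)]:
    k=get_calibration(c);im=grab_frame(c)
    for t in trace(c,q)[:1]:
        v,u=np.nonzero(t['region']);W0=np.array([onz(k,x,z)[:2] for x in zip(u,v)]);W=(W0-p)@R*1000
        print(c,q,round(t['conf'],2),len(u),cv2.minAreaRect((W0*1000).astype(np.float32)),'tab x',W[:,0].min().round(),W[:,0].max().round(),'y',W[:,1].min().round(),W[:,1].max().round())
E
```

```text
scene offcut 0.82 718 ((501.0654296875, 216.24636840820312), (79.87776947021484, 56.610469818115234), 87.56712341308594) tab x -10.0 47.0 y 43.0 122.0
wrist push_stick 0.57 11665 ((481.6280212402344, -351.7613525390625), (209.06640625, 28.50711441040039), 0.710738480091095) tab x -73.0 136.0 y -505.0 -465.0
side push_stick 0.8 3629 ((525.49169921875, -356.01763916015625), (310.6741638183594, 44.519195556640625), 0.5101574659347534) tab x -79.0 230.0 y -519.0 -460.0
```

The stick is back flat on the bench, matching its first measured footprint. The offcut is still at the stop.

```bash
python3 -c "
from workcell import *
print(sign_off())"
```

```text
the job is handed in; nothing more can be done
None
```

I fed the offcut to the stop with the push stick and held it there over 2 s at 10–13 N at the tool (an estimated 7–10 N on the buffer), then laid the stick back on the bench; the job is handed in, but no verdict was returned.

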